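Let the cheese press down on the filled mould

TASK

The filled cheese mould stands pulled out at the open end of the crank press. Push it in by its handle until it is fully home against the press's column. Then throw the pawl lever over, wind the crank up a touch so that the pawl springs out of the ratchet, and keep hold of the crank to let the ram down slowly - never letting it drop, and never driving it down - until its plate rests with its own weight on the board inside the mould; then let go. Leave the tea carton and the salt shaker where they are.

Things in the scene. Friction and masses are not known exactly. Their poses are not given: they have to be found in the camera images.
- press: grey cast press, fixed. Origin: on the worktop under the ram's axis; z up; -x is the crank side (towards the robot), the mould slides in along -y from the open +y end. Base 140 x 270 mm. Mould track between two rails at z = 18 mm. Column y -115 to -61.5 mm (its face is the mould's stop), head x -32 to 32, y -116 to 31, z 132 to 218 mm. Yaw -0.05 to 0.32 rad.
- ram: steel ram: 28 mm square rack bar on a plate 52 (x) x 92 (y) x 10 mm; top 190 mm above the origin, which is the centre of the plate's underside, at first 98 mm above the worktop. Slides vertically (20 mm up, 58 mm down from there), geared to the crank at 30 mm per rad. 1.3 to 2.5 kg, unknown: pulls the knob with 5 to 11 N in the lowering sense. No brake: let go, it falls.
- mould: loose aluminium box, open on top, 80 (press x) x 120 (press y) x 58 mm high, walls 6 mm, 0.5 to 1 kg. Origin: centre of its underside. Stands between the rails, pulled out 35 to 75 mm along press +y; when home, its origin is at y = -1.5 mm in the press frame. A wooden board inside lies 6 to 26 mm below the rim, varying, not reported. The plate has 8 mm of room all round in it.
- mould_handle (a point): middle of the mould's handle bar at its +y end: a round bar 11 mm thick, 52 mm long, parallel to press x, its centre 36 mm from the end wall and 53 mm above the worktop (96 mm along +y and 35 mm up from the mould's origin); pushing the mould along takes 2 to 7 N.
- shaft (a point): point on the crank's axis (parallel to press x) in the plane of the knob's grip centre: (-108, -46, 165) mm in the press frame. The crank arm turns in the plane x -72 to -80 mm, the ratchet wheel (12 teeth, radius 39 mm) at x -38 to -50 mm.
- crank_knob (a point): grip centre of the crank's free-spinning black knob, 24 mm thick, 52 mm long, parallel to press x, on a circle of 70 mm radius about shaft. At first 110 degrees up from press +y (just past the top, column side). Lowering carries it over the top and down towards press +y, to 57 to 18 degrees when the plate lands; winding up goes the other way.
- lever_tip (a point): centre of the 20 mm black ball on the pawl lever, a 58 mm bar pivoting parallel to press x at (-57, -88, 203) mm in the press frame. At first it leans 0.42 rad to press -y (pawl sprung in); thrown over to its stop, 0.7 rad further, it leans 0.28 rad to +y (pawl sprung out). Stiff: 4 to 6 N at the ball; stays where left.
- pawl_nose (a point): nose of the dark steel pawl that hangs 45 mm below the lever's pivot; at first caught in a wheel tooth at (-44, -80, 159) mm in the press frame. Teeth are undercut: under the ram's weight the pawl stays caught even with the lever over; wind the crank up 0.05 to 0.25 rad and it springs about 20 mm out, to press -y.
- tea_box: black tea carton, 64 x 122 x 114 mm, stands behind the press. Origin: centre of its underside.
- salt_shaker: glass salt shaker with a white cap, 44 mm thick, 90 mm high, stands near the open end of the press, towards the robot. Origin: centre of its underside.

How it is judged:
On the way, in this order (a step that is already met when the one before it is completed fails the run):
1. the mould is pushed home against the column (within 6 mm) (y of mould in the frame of press below 0.006 m and angle between mould's own z axis and vertical below 0.05 rad), for 0.2 s.
2. the pawl is out of the ratchet wheel (its nose 10 mm or more away from where it was caught) and the ram is still up, above the mould (y of pawl_nose in the frame of press below -0.09 m and height (world z) of ram above 0.08 m and linear speed of ram below 0.1 m/s), for 0.2 s.
At the end, for the whole second after the job is handed in: the mould stands level and home against the column (within 6 mm), the ram's plate is inside the mould, below its rim, and rests at standstill on the pressing board with its own weight (more than 5 N) (all of step 1 and z of ram in the frame of mould below 0.056 m and contact force between ram and mould above 5 N and linear speed of each of ram, mould below 0.01 m/s); the robot touches nothing.
It fails at once if the ram drops (faster than 0.2 m/s) (linear speed of ram above 0.2 m/s).
It fails at once if the plate is driven down hard on the mould (more than 90 N; its own weight is at most 25 N) (contact force between ram and mould above 90 N).
It fails at once if the tea carton or the salt shaker is moved by more than 20 mm (distance of any of tea_box, salt_shaker from where it was at the start of the episode above 0.02 m).
It also fails if it takes over 72 s, if anything falls off the work surface, if the arm or the gripper's body presses on something with over 40 N, if the wrist force passes 120 N, or if a joint passes its speed limit or range.

ROBOT

A 6-joint arm with a two-finger parallel gripper is mounted at the origin on a cart in front of the work surface, level with it; the furniture and walls round the work are solid. World frame = base frame: x ahead of the robot, y to its left, z up, the work surface at z = 0. Lengths are in m, angles in rad, forces in N, time in s.
With the tool pointing down it reaches from about 0.25 to 0.775 m from the base axis. Payload 4 kg.
Tool frame: the origin (TCP) lies at the very end of the fingers, on their centre line; the grasp point (between the pads) lies 19 mm behind it; z points along the fingers, y is the line along which they close (so a half turn about z gives the same grasp; the last joint's range is limited). The gripper opens to 94 mm and grips with 3 to 60 N. Pads are 16 mm wide; open, the fingers measure 119 mm over their backs; the gripper's body (75 mm by 177 mm) begins 78 mm behind the grasp point.
Start: joints at [-1.393, 0.087, 1.371, -0, 1.684, -0.103], TCP at [0.152, -0.528, 0.206] pointing down, gripper open.
Joint ranges: [-3.1, 3.1], [-0.76, 2.03], [0.27, 2.55], [-1.08, 4.22], [0.17, 2.65], [-2.57, 2.57]. Speed limits (rad/s): [2.79, 2.79, 3.14, 3.14, 3.14, 3.14].

INTERFACE

Orientations are given as [roll, pitch, yaw] about the fixed x, y, z axes, in that order (R = Rz(yaw) Ry(pitch) Rx(roll)).
In Python, from rig import r, imaging gives the robot as it stands.
- The arm moves only by the shell command python3 -m pendant 'ROWS'. ROWS is JSON, a list of rows, each a list of 3 entries, a list of its own where there are three numbers: the shift along the tool's x, y, z in m, then the turn, a rotation vector about the tool's x, y, z in degrees, then the finger opening in m, from 0 to 0.094. In form: [[[tx, ty, tz], [rx, ry, rz], claw], ...]. A call has 1 to 5 rows; each row shifts and turns the commanded pose from where the row before left it, along the tool's axes as they then stand; what a row does not reach is not made up. A row lasts 1/10 s, in which the tool goes at most 50 mm and 8.59 degrees, less where a joint would pass 70% of its speed; a pose out of reach is approached as far as the arm can. A call with a gripper value outside its range is refused whole. The fingers move at their own pace and stop on an object; the grip force is fixed at half the most. Time passes only in rows, so rows that do not move let the fingers close. It gives the time, the measured TCP pose, the force, the opening and the grip force at its end, in the units of the state.
- r.get_obs(): the state, without advancing time (a new reading comes with each control period).
- imaging.grab_frame(name): name is "scene" or "top"; returns (picture, depth): 384x512x3 uint8, red, green, blue; 384x512 float32, m along the optical axis (not along the pixel's ray), 0 where there is no reading.
- imaging.camera_info(name): a dict with "K" (3x3 intrinsics, pixels), "D" ([k1, k2, p1, p2, k3] as OpenCV has them; the pictures are not rectified), "rvec" (rotation vector, rad) and "tvec" (3), from world to camera coordinates, as OpenCV has them. Camera axes: x right, y down, z forward; pixel columns grow to the right and rows downward; lengths in m; the calibration is good to about 2 mm. A picture is of the moment at which its call begins. camera_info takes no time and is no camera call.
- r.hand_in(): hands the job in; it is judged then, once.
The state is a dict: "time": time; "q": joint angles; "joint_velocities": joint speeds; "joint_efforts": joint torques, N m; "eef_pos": TCP position; "ee_rot": TCP orientation; "contact_force": force on the tool from outside, world axes, zero at the start; "torque": the same for the moment, N m; "gripper_width": finger opening in m; "grip_force": force on a finger pad.
Only numpy, scipy, OpenCV 4.12 (cv2) and the standard library are available. Lean on these libraries where they do the work, as an engineer would, in place of code of your own. Each camera call takes 0.05 s, during which the arm holds its last target. There are 200 camera calls.

## Working session

There is one attempt and no reset: what is moved stays moved. The work goes in short steps, Python scripts to look and compute and a shell command to move; the robot and the scene stay as the last step left them, time stands still between calls to the robot, and variables do not carry over. Pictures are saved under pics/ and viewed, at most 10 in all, crops included, and the job is handed in when it is done.

```bash
ls; mkdir -p pics
python3 - <<'E'
from rig import r, imaging
import cv2,numpy as np
print(r.get_obs())
for n in ("scene","top"):
    p,d=imaging.grab_frame(n); cv2.imwrite(f"pics/{n}0.png",p[:,:,::-1]); np.savez(f"{n}0.npz",p=p,d=d)
    print(imaging.camera_info(n))
E
```

```text
pics
{'time': 0.0, 'q': array([-1.39308364e+00,  8.79433421e-02,  1.37224223e+00, -1.37530462e-05,
        1.68361538e+00, -1.03155541e-01]), 'joint_velocities': array([-0.00045834,  0.00020104, -0.00195649,  0.00184576,  0.00159625,
       -0.00185738]), 'joint_efforts': array([ 8.79173185e-04, -3.40182388e+01, -3.02424753e+01,  7.17527093e-02,
        3.31064360e-02, -1.68448082e-04]), 'eef_pos': array([ 0.15231749, -0.52791061,  0.20431667]), 'ee_rot': array([-3.13939469e+00, -2.13797721e-04,  2.80866455e-01]), 'contact_force': array([-0.11525787, -0.98081851,  0.16499594]), 'torque': array([-0.01335231,  0.01062098,  0.02971183]), 'grip_force': 0.0, 'gripper_width': 0.09402845070005218}
{'K': array([[406.73472561,   0.        , 257.85147299],
       [  0.        , 406.73472561, 188.70583886],
       [  0.        ,   0.        ,   1.        ]]), 'D': array([0.01354034, 0.        , 0.        , 0.        , 0.        ]), 'rvec': array([ 0.58642039, -2.64499626,  1.23740606]), 'tvec': array([0.59063153, 0.12607573, 0.96237636])}
{'K': array([[389.7524916 ,   0.        , 252.94693523],
       [  0.        , 389.7524916 , 187.21665023],
       [  0.        ,   0.        ,   1.        ]]), 'D': array([-0.08410269,  0.        ,  0.        ,  0.        ,  0.        ]), 'rvec': array([ 2.15532557, -2.10682277,  0.14988373]), 'tvec': array([0.2530327 , 0.58405745, 1.00053521])}
```

View pics/scene0.png

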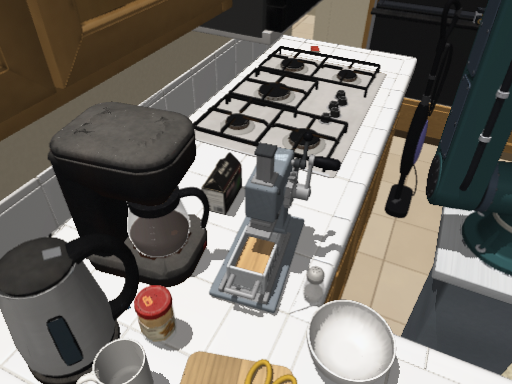

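View pics/top0.png

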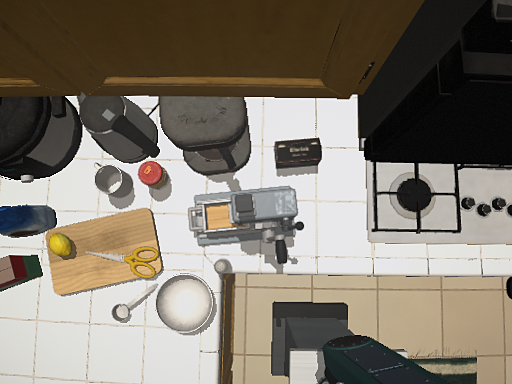

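Scene view: the press is around (265,220), knob at (325,163), handle near (245,290), shaker at (315,280). Top view: the press is at (245,215), knob at (281,250), shaker at (223,266). I'll enlarge both.

```bash
cat > h.py <<'E'
import cv2,numpy as np
from rig import r, imaging
C={n:imaging.camera_info(n) for n in("scene","top")}
def RT(n): return cv2.Rodrigues(C[n]["rvec"])[0],C[n]["tvec"]
def ray(n,uv):
    R,t=RT(n); p=cv2.undistortPoints(np.array([[uv]],float),C[n]["K"],C[n]["D"])[0,0]
    return -R.T@t, R.T@np.array([p[0],p[1],1.])
def onz(n,uv,z):
    o,d=ray(n,uv); return o+d*(z-o[2])/d[2]
def atd(n,uv,dep):
    o,d=ray(n,uv); return o+d*dep
def proj(n,P):
    return cv2.projectPoints(np.atleast_2d(np.array(P,float)),C[n]["rvec"],C[n]["tvec"],C[n]["K"],C[n]["D"])[0][:,0]
def cloud(n,d):
    v,u=np.nonzero(d>0); R,t=RT(n)
    p=cv2.undistortPoints(np.stack([u,v],1).astype(float)[:,None],C[n]["K"],C[n]["D"])[:,0]
    X=np.c_[p,np.ones(len(p))]*d[v,u][:,None]
    W=np.zeros(d.shape+(3,)); W[v,u]=(X-t)@R; return W
E
python3 - <<'E'
from h import *
a=np.load("scene0.npz");b=np.load("top0.npz")
ca=cv2.resize(a['p'][125:325,190:390],None,fx=2,fy=2,interpolation=3)*1
ca=cv2.resize(a['p'][130:320,200:350],(450,570),interpolation=cv2.INTER_CUBIC)
cv2.imwrite("pics/s1.png",ca[:,:,::-1])
cb=cv2.resize(b['p'][165:285,170:330],(800,600),interpolation=cv2.INTER_CUBIC)
cv2.imwrite("pics/t1.png",cb[:,:,::-1])
W=cloud("top",b['d']); 
for uv in [(223,266),(281,250),(245,215),(300,140),(280,205),(330,220),(220,217)]: print(uv,W[uv[1],uv[0]].round(3))
E
```

```text
(223, 266) [0.369 0.336 0.09 ]
(281, 250) [0.413 0.199 0.244]
(245, 215) [0.488 0.279 0.224]
(300, 140) [0.704 0.143 0.077]
(280, 205) [0.512 0.202 0.217]
(330, 220) [ 0.498  0.05  -0.003]
(220, 217) [0.496 0.352 0.053]
```

View pics/s1.png

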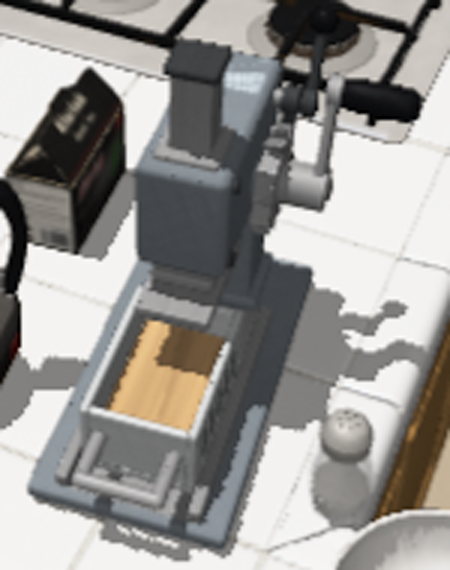

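View pics/t1.png

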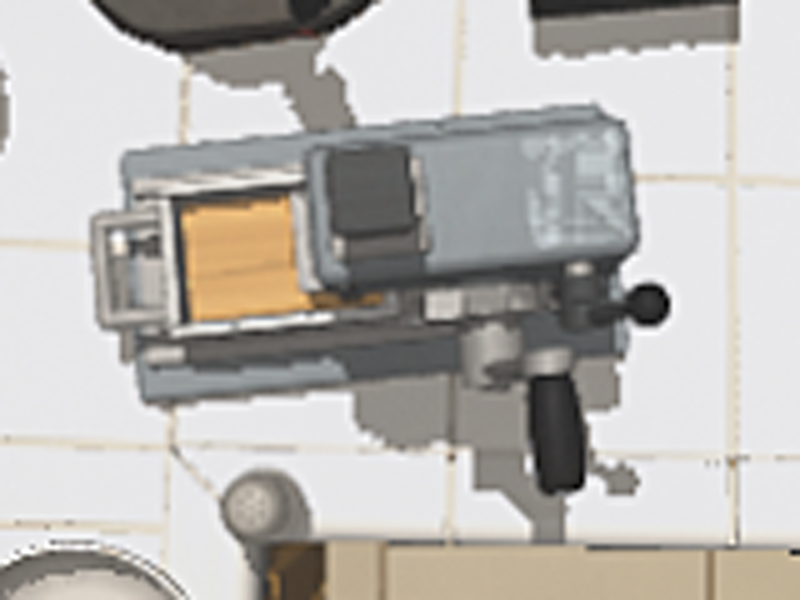

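Crops show: mould with handle bar at the left (+y) end, top crop (100,270), i.e. full (190,219); lever ball at (652,303), full (300,226); knob at (557,435), full (281,252).

Run:
```python
from h import *
b=np.load("top0.npz");W=cloud("top",b['d']); p=b['p']
z=W[...,2]; roi=np.zeros(z.shape,bool); roi[180:275,180:305]=1
m=roi&(abs(z-.218)<.006)
n,l,s,c=cv2.connectedComponentsWithStats(m.astype(np.uint8)); k=1+s[1:,4].argmax()
pts=W[l==k][:,:2].astype(np.float32); rc=cv2.minAreaRect(pts*1000); print("head",rc,len(pts),z[l==k].mean())
# base top
zs=z[roi&(z>.004)&(z<.03)]; print(np.histogram(zs,bins=13,range=(.004,.03)))
bgr=cv2.cvtColor(p,cv2.COLOR_RGB2HSV)
mb=roi&(z>.006)&(z<.24)
pts=W[roi&(z>.006)&(z<.016)][:,:2].astype(np.float32); print("base",cv2.minAreaRect(pts*1000),len(pts))
# handle: z 45..62 left part
h=roi&(z>.046)&(z<.064)&(W[...,1]>.33); print("handle/mould",cv2.minAreaRect((W[h][:,:2]*1000).astype(np.float32)))
q=W[h]; 
dark=roi&(p.max(2)<60)&(z>.19); n,l,s,c=cv2.connectedComponentsWithStats(dark.astype(np.uint8))
for k in range(1,n):
    if s[k,4]>15:
        w=W[l==k]; print("dark",s[k],c[k],w.mean(0).round(4),w.min(0).round(3),w.max(0).round(3))
print("shaker",onz("top",(223,265),.09))
# tea
t=(z>.06)&(z<.125)&(W[...,0]>.6)&(abs(W[...,1]-.15)<.1);print("tea",W[t].min(0),W[t].max(0))
```

```text
head ((511.3912048339844, 238.49710083007812), (65.6203384399414, 147.06039428710938), 8.006644248962402) 1474 0.2174667693725189
(array([142,   6,   1,   6,  46, 233, 456, 330, 135,  35,  32,  78, 105]), array([0.004, 0.006, 0.008, 0.01 , 0.012, 0.014, 0.016, 0.018, 0.02 ,
       0.022, 0.024, 0.026, 0.028, 0.03 ]))
base ((462.19305419921875, 284.28448486328125), (227.48655700683594, 267.97283935546875), 7.065053462982178) 292
handle/mould ((440.1051025390625, 387.2493896484375), (114.27906036376953, 190.00433349609375), 89.87327575683594)
dark [288 222  16   8  72] [296.94444444 225.95833333] [0.464  0.1672 0.2559] [0.457 0.155 0.22 ] [0.472 0.183 0.268]
dark [276 240  11  24 199] [280.95477387 251.74874372] [0.4092 0.1993 0.2407] [0.385 0.188 0.233] [0.434 0.21  0.246]
shaker [0.37184424 0.33600635 0.09      ]
tea [0.64125714 0.0874457  0.06001791] [0.71181305 0.21235004 0.11471405]
```

```bash
cat >> h.py <<'E'
from scipy.spatial.transform import Rotation as Ro
YAW=0.14; O=np.array([.5055,.2806,0])
Rp=Ro.from_euler('z',YAW).as_matrix()
def W2P(p): return Rp.T@(np.asarray(p)-O)
def P2W(p): return Rp@np.asarray(p,float)+O
def go(P,rpyyaw=None):
    """tool-frame shift (mm) from the measured TCP to press point P (mm); yaw error deg"""
    s=r.get_obs(); R=Ro.from_euler('xyz',s['ee_rot']).as_matrix()
    d=R.T@(P2W(np.array(P)/1000)-s['eef_pos'])
    return (d*1000).round(1)
def st():
    s=r.get_obs(); print('t',s['time'],'press',(W2P(s['eef_pos'])*1000).round(1),'yaw-press',round(np.degrees(s['ee_rot'][2]-YAW),1),s['ee_rot'].round(3),'Fp',(Rp.T@s['contact_force']).round(1),'w',round(s['gripper_width'],4),'g',round(s['grip_force'],1))
E
python3 - <<'E'
from h import *
for uv in [(190.2,219),(170+97/5,165+215/5),(170+105/5,165+325/5)]: print("bar",onz("top",uv,.055).round(4),(W2P(onz("top",uv,.055))*1000).round(1))
# bar in scene: crop x3, ends (85,480),(165,490)
for uv in [(200+85/3,130+470/3),(200+165/3,130+490/3)]: print("scene bar",(W2P(onz("scene",uv,.057))*1000).round(1))
for n in("top","scene"):
  for nm,P in dict(knob=(-108,-69.9,230.8),lever=(-57,-111.6,256),c1=(-70,-135,18),c2=(-70,135,18),c3=(70,135,18)).items(): print(n,nm,proj(n,P2W(np.array(P)/1000)).round(1))
print((W2P([.372,.336,0])*1000).round()); st(); print(go((0,160,250)))
E
```

```text
bar [0.4881 0.4305 0.055 ] [  3.7 150.9  55. ]
bar [0.5174 0.4341 0.055 ] [ 33.2 150.3  55. ]
bar [0.4591 0.427  0.055 ] [-25.5 151.5  55. ]
scene bar [ 31.5 147.6  57. ]
scene bar [-21.8 147.   57. ]
top knob [[282.1 252.2]]
top lever [[299.3 225.7]]
top c1 [[299.5 234.7]]
top c2 [[200.9 246.3]]
top c3 [[196.  195.6]]
scene knob [[329.9 162.9]]
scene lever [[309.7 136.6]]
scene c1 [[307.  215.1]]
scene c2 [[280.1 306.6]]
scene c3 [[213.  288.8]]
[-124.   73.    0.]
t 0.1 press [-462.6 -751.4  204.4] yaw-press 8.1 [-3.14  -0.     0.281] Fp [-0.   0.5 -0.2] w 0.094 g 0.0
[ 585.9 -837.6  -43.8]
```

```bash
python3 -m pendant '[[[0,0,-0.045],[0,0,0],0.01],[[0,0,-0.045],[0,0,0],0.01],[[0,0,-0.045],[0,0,0],0.01],[[0.035,-0.035,0],[0,0,0],0.01],[[0.035,-0.035,0],[0,0,0],0.01]]'
python3 -m pendant '[[[0.035,-0.035,0],[0,0,0],0.01],[[0.035,-0.035,0],[0,0,0],0.01],[[0.035,-0.035,0],[0,0,0],0.01],[[0.035,-0.035,0],[0,0,0],0.01],[[0.035,-0.035,0],[0,0,0],0.01]]'
python3 -m pendant '[[[0.035,-0.035,0],[0,0,0],0.01],[[0.035,-0.035,0],[0,0,0],0.01],[[0.035,-0.035,0],[0,0,0],0.01],[[0.035,-0.035,0],[0,0,0],0.01],[[0,0,0],[0,0,0],0.01]]'
python3 -c "
from h import *
st(); print(go((0,185,340)))"
```

```text
time: 0.6
eef_pos: [0.2006, -0.4423, 0.3415]
ee_rot: [3.14, -0.0, 0.278]
contact_force: [0.8, 1.4, -0.5]
gripper_width: 0.0574
grip_force: 0.0
time: 1.1
eef_pos: [0.3202, -0.2232, 0.3401]
ee_rot: [-3.141, -0.0, 0.28]
contact_force: [0.9, 0.7, -0.8]
gripper_width: 0.0174
grip_force: 0.0
time: 1.6
eef_pos: [0.417, -0.0467, 0.3394]
ee_rot: [-3.139, 0.001, 0.291]
contact_force: [0.7, -1.4, -0.5]
gripper_width: 0.01
grip_force: 0.0
t 1.6 press [-133.3 -311.7  339.4] yaw-press 8.7 [-3.139e+00  1.000e-03  2.910e-01] Fp [ 0.5 -1.5 -0.5] w 0.01 g 0.0
[ 206.8 -470.9    0.6]
```

```bash
python3 -m pendant '[[[0.019,-0.043,0],[0,0,0],0.01],[[0.019,-0.043,0],[0,0,0],0.01],[[0.019,-0.043,0],[0,0,0],0.01],[[0.019,-0.043,0],[0,0,0],0.01],[[0.019,-0.043,0],[0,0,0],0.01]]' >/dev/null
python3 -m pendant '[[[0.019,-0.043,0],[0,0,0],0.01],[[0.019,-0.043,0],[0,0,0],0.01],[[0.019,-0.043,0],[0,0,0],0.01],[[0.019,-0.043,0],[0,0,0],0.01],[[0.019,-0.043,0],[0,0,0],0.01]]' >/dev/null
python3 -m pendant '[[[0.019,-0.043,0],[0,0,0],0.01],[[0,0,0],[0,0,-8.2],0.01],[[0,0,0],[0,0,-8.2],0.01],[[0,0,0],[0,0,-8.2],0.01],[[0,0,0],[0,0,-8.2],0.01]]'
python3 -m pendant '[[[0,0,0],[0,0,-8.2],0.01],[[0,0,0],[0,0,-8.2],0.01],[[0,0,0],[0,0,-8.2],0.01],[[0,0,0],[0,0,-8.2],0.01],[[0,0,0],[0,0,-8.2],0.01]]'
python3 -m pendant '[[[0,0,0],[0,0,-8.2],0.01],[[0,0,0],[0,0,0],0.01]]'
python3 -c "
from h import *
st(); print(go((2,185,40)))"
```

```text
time: 3.1
eef_pos: [0.4862, 0.4597, 0.3394]
ee_rot: [3.142, 0.002, 0.858]
contact_force: [0.1, -0.9, 0.3]
gripper_width: 0.0105
grip_force: 0.0
time: 3.6
eef_pos: [0.4862, 0.4594, 0.3397]
ee_rot: [-3.141, 0.001, 1.573]
contact_force: [-0.0, -0.3, 0.5]
gripper_width: 0.01
grip_force: 0.0
time: 3.8
eef_pos: [0.4861, 0.4595, 0.3398]
ee_rot: [-3.141, 0.001, 1.71]
contact_force: [0.5, 0.1, 0.8]
gripper_width: 0.0099
grip_force: 0.0
t 3.8 press [  5.7 179.9 339.8] yaw-press 90.0 [-3.141e+00  1.000e-03  1.710e+00] Fp [0.5 0.  0.8] w 0.0099 g 0.0
[  5.4  -3.5 299.8]
```

```bash
python3 -c "
from h import *
for n in('scene','top'):
  W=cloud(n,np.load(n+'0.npz')['d']).reshape(-1,3); P=(W-O)@Rp*1000
  m=(P[:,2]>110)&(P[:,1]>50)&(P[:,1]<260)&(P[:,0]>40)&(P[:,0]<250)
  q=P[m]; print(n,len(q)); 
  if len(q): print(q[np.argsort(q[:,0])[:5]].round())
"
```

```text
scene 19544
[[134.  98. 311.]
 [134.  74. 313.]
 [134.  55. 301.]
 [134.  69. 312.]
 [134.  89. 310.]]
top 18398
[[130.  82. 301.]
 [130.  91. 311.]
 [130.  57. 311.]
 [130.  86. 301.]
 [130.  56. 310.]]
```

```bash
python3 -m pendant '[[[0.001,-0.003,0.045],[0,0,0],0.01],[[0.001,0,0.045],[0,0,0],0.01],[[0.001,0,0.045],[0,0,0],0.01],[[0,0,0.02],[0,0,0],0.01],[[0,0,0],[0,0,0],0.01]]'
```

```text
time: 4.3
eef_pos: [0.4804, 0.4608, 0.1795]
ee_rot: [-3.133, 0.006, 1.709]
contact_force: [-0.6, 0.0, 0.3]
gripper_width: 0.0101
grip_force: 0.0
```

```bash
python3 -m pendant '[[[0,0,0.045],[0,0,0],0.01],[[0,0,0.045],[0,0,0],0.01],[[0,0,0.045],[0,0,0],0.01],[[0,0,0.004],[0,0,0],0.01],[[0,0,0],[0,0,0],0.01]]'
python3 -m pendant '[[[-0.008,0,0],[0,0,0],0.01],[[-0.008,0,0],[0,0,0],0.01],[[-0.008,0,0],[0,0,0],0.01],[[-0.008,0,0],[0,0,0],0.01],[[-0.008,0,0],[0,0,0],0.01]]'
python3 -c "
from h import *
st()"
```

```text
time: 4.8
eef_pos: [0.4825, 0.463, 0.0471]
ee_rot: [-3.141, 0.0, 1.711]
contact_force: [1.1, -0.0, -0.1]
gripper_width: 0.0101
grip_force: 0.0
time: 5.3
eef_pos: [0.4888, 0.4271, 0.0507]
ee_rot: [3.135, -0.01, 1.712]
contact_force: [-0.8, 7.3, 2.6]
gripper_width: 0.0101
grip_force: 3.7
t 5.3 press [  3.9 147.4  50.7] yaw-press 90.1 [ 3.135 -0.01   1.712] Fp [0.2 7.3 2.6] w 0.0101 g 3.7
```

```bash
python3 -m pendant '[[[0.01,0,0],[0,0,0],0.01],[[0.005,0,0.01],[0,0,0],0.01],[[0,0,0.004],[0,0,0],0.01],[[-0.006,0,0],[0,0,0],0.01],[[-0.006,0,0],[0,0,0],0.01]]'
python3 -m pendant '[[[-0.006,0,0],[0,0,0],0.01],[[-0.006,0,0],[0,0,0],0.01],[[-0.006,0,0],[0,0,0],0.01],[[-0.006,0,0],[0,0,0],0.01],[[-0.006,0,0],[0,0,0],0.01]]'
python3 -c "
from h import *
st()"
```

```text
time: 5.8
eef_pos: [0.4868, 0.4256, 0.0314]
ee_rot: [-3.14, 0.001, 1.712]
contact_force: [0.9, 0.1, -0.5]
gripper_width: 0.01
grip_force: 0.3
time: 6.3
eef_pos: [0.4913, 0.3964, 0.0324]
ee_rot: [-3.141, -0.0, 1.712]
contact_force: [-0.8, 4.5, -2.7]
gripper_width: 0.01
grip_force: 2.3
t 6.3 press [  2.1 116.6  32.4] yaw-press 90.1 [-3.141 -0.     1.712] Fp [-0.1  4.5 -2.7] w 0.01 g 2.3
```

```bash
python3 -m pendant '[[[-0.004,0,0],[0,0,0],0.01],[[-0.003,0,0],[0,0,0],0.01],[[-0.002,0,0],[0,0,0],0.01],[[0,0,0],[0,0,0],0.01]]'
python3 -m pendant '[[[-0.001,0,0],[0,0,0],0.01],[[0,0,0],[0,0,0],0.01]]'
python3 -m pendant '[[[-0.002,0,0],[0,0,0],0.01],[[0,0,0],[0,0,0],0.01]]'
python3 -c "
from h import *
st()"
```

```text
time: 6.7
eef_pos: [0.4926, 0.389, 0.0325]
ee_rot: [3.141, -0.003, 1.712]
contact_force: [0.0, 6.9, -3.1]
gripper_width: 0.0098
grip_force: 3.5
time: 6.9
eef_pos: [0.4927, 0.389, 0.0326]
ee_rot: [3.141, -0.004, 1.712]
contact_force: [-1.8, 8.3, -3.2]
gripper_width: 0.0099
grip_force: 4.4
time: 7.1
eef_pos: [0.4929, 0.3889, 0.0329]
ee_rot: [3.14, -0.008, 1.713]
contact_force: [-1.5, 13.1, -4.9]
gripper_width: 0.0098
grip_force: 6.5
t 7.1 press [  2.7 109.   32.9] yaw-press 90.1 [ 3.14  -0.008  1.713] Fp [ 0.3 13.2 -4.9] w 0.0098 g 6.5
```

```bash
python3 -m pendant '[[[0.02,0,0],[0,0,0],0.0],[[0.01,0,-0.03],[0,0,0],0.0],[[0,0,-0.048],[0,0,0],0.0],[[0,0,-0.048],[0,0,0],0.0],[[0,0,-0.048],[0,0,0],0.0]]' >/dev/null
python3 -m pendant '[[[0,0,-0.048],[0,0,0],0.0],[[0,0,-0.048],[0,0,0],0.0],[[0,0,-0.048],[0,0,0],0.0],[[0,0,0],[0,0,8.2],0.0],[[0,0,0],[0,0,8.2],0.0]]' 
python3 -m pendant '[[[0,0,0],[0,0,8.2],0.0],[[0,0,0],[0,0,8.2],0.0],[[0,0,0],[0,0,8.2],0.0],[[0,0,0],[0,0,8.2],0.0],[[0,0,0],[0,0,8.2],0.0]]' >/dev/null
python3 -m pendant '[[[0,0,0],[0,0,8.2],0.0],[[0,0,0],[0,0,8.2],0.0],[[0,0,0],[0,0,8.2],0.0],[[0,0,0],[0,0,8.2],0.0],[[0,0,0],[0,0,0],0.0]]'
python3 - <<'E'
from h import *
st(); print(go((-57,-155,345)))
for n in ("scene","top"):
    p,d=imaging.grab_frame(n); np.savez(f"{n}1.npz",p=p,d=d)
a=np.load("scene1.npz")['p'][130:320,200:350];b=np.load("top1.npz")['p'][165:285,170:330]
cv2.imwrite("pics/c2.png",np.hstack([cv2.resize(a,(355,450)),cv2.resize(b,(445,450))])[:,:,::-1])
E
```

```text
time: 8.1
eef_pos: [0.49, 0.4139, 0.3544]
ee_rot: [3.135, -0.002, 1.418]
contact_force: [0.2, 0.0, -1.0]
gripper_width: 0.0006
grip_force: 0.0
time: 9.1
eef_pos: [0.4893, 0.4137, 0.3509]
ee_rot: [3.139, -0.001, 0.136]
contact_force: [0.5, -0.4, -0.2]
gripper_width: -0.0001
grip_force: 0.0
t 9.1 press [  2.6 134.1 350.9] yaw-press -0.2 [ 3.139e+00 -1.000e-03  1.360e-01] Fp [ 0.5 -0.4 -0.2] w -0.0001 g 0.0
[-58.5 289.3   6.5]
```

View pics/c2.png

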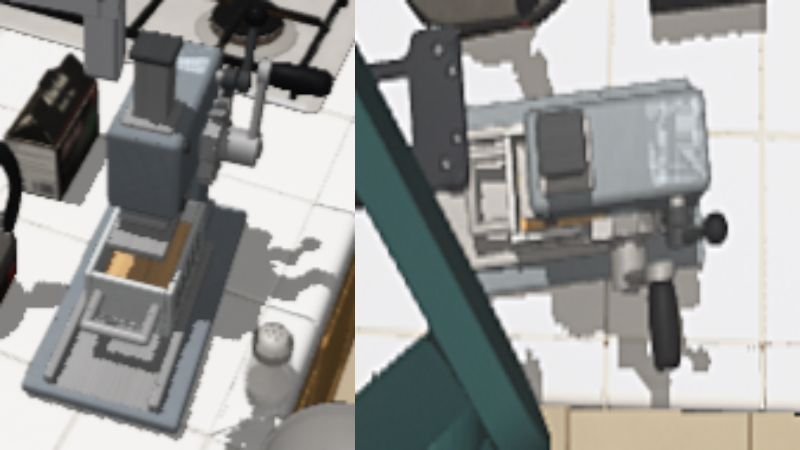

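The mould sits under the plate; the bar's middle is at panel (475,190), which is full top (213,216). Next comes the lever.

```bash
python3 -m pendant '[[[-0.0084,0.0413,0],[0,0,0],0.0],[[-0.0084,0.0413,0],[0,0,0],0.0],[[-0.0084,0.0413,0],[0,0,0],0.0],[[-0.0084,0.0413,0],[0,0,0],0.0],[[-0.0084,0.0413,0],[0,0,0],0.0]]' >/dev/null
python3 -m pendant '[[[-0.0084,0.0413,0],[0,0,0],0.0],[[-0.0084,0.0413,0],[0,0,0],0.0],[[0,0,0],[0,0,0],0.0]]' >/dev/null
python3 - <<'E'
from h import *
print(W2P(onz("top",(213.1,215.7),.055)))
st(); print(go((-57,-155,243)))
E
```

```text
[0.00541182 0.08940237 0.055     ]
t 10.0 press [ -58.1 -158.3  351.5] yaw-press -0.4 [ 3.139e+00 -1.000e-03  1.330e-01] Fp [0.4 0.2 1.6] w 0.0006 g 0.0
[  0.9  -3.6 108.4]
```

```bash
python3 -m pendant '[[[0.001,0.002,0.04],[0,0,0],0.0],[[0.001,0,0.04],[0,0,0],0.0],[[0,0,0.028],[0,0,0],0.0],[[0,0,0],[0,0,0],0.0]]' 
python3 -m pendant '[[[0,-0.006,0],[0,0,0],0.0],[[0,-0.006,0],[0,0,0],0.0],[[0,-0.006,0],[0,0,0],0.0],[[0,-0.006,0],[0,0,0],0.0],[[0,-0.006,0],[0,0,0],0.0]]' 
python3 -m pendant '[[[0,-0.006,0],[0,0,0],0.0],[[0,-0.006,0],[0,0,0],0.0],[[0,-0.006,0],[0,0,0],0.0],[[0,-0.006,0],[0,0,0],0.0]]'
python3 - <<'E'
from h import *
st()
E
```

```text
time: 10.4
eef_pos: [0.47, 0.1185, 0.2375]
ee_rot: [3.141, 0.01, 0.14]
contact_force: [-0.4, -0.2, -0.0]
gripper_width: 0.0002
grip_force: 0.0
time: 10.9
eef_pos: [0.4698, 0.1466, 0.2452]
ee_rot: [3.136, -0.005, 0.136]
contact_force: [0.4, -7.2, 5.7]
gripper_width: 0.0003
grip_force: 3.3
time: 11.3
eef_pos: [0.4662, 0.1714, 0.2444]
ee_rot: [3.139, -0.004, 0.137]
contact_force: [1.7, -5.6, 3.2]
gripper_width: 0.0007
grip_force: 2.4
t 11.3 press [ -54.2 -102.6  244.4] yaw-press -0.2 [ 3.139 -0.004  0.137] Fp [ 0.9 -5.8  3.2] w 0.0007 g 2.4
```

```bash
python3 -m pendant '[[[0,-0.006,0],[0,0,0],0.0],[[0,-0.003,0],[0,0,0],0.0],[[0,0,0],[0,0,0],0.0]]' 
python3 -m pendant '[[[0,-0.003,0],[0,0,0],0.0],[[0,0,0],[0,0,0],0.0]]' 
python3 -m pendant '[[[0,-0.003,0],[0,0,0],0.0],[[0,0,0],[0,0,0],0.0]]'
python3 - <<'E'
from h import *
st()
E
```

```text
time: 11.6
eef_pos: [0.4643, 0.1805, 0.243]
ee_rot: [3.14, -0.001, 0.138]
contact_force: [1.0, -5.0, 4.7]
gripper_width: 0.0002
grip_force: 2.8
time: 11.8
eef_pos: [0.4642, 0.1807, 0.243]
ee_rot: [3.134, -0.001, 0.135]
contact_force: [2.2, -13.0, 6.3]
gripper_width: 0.0009
grip_force: 6.1
time: 12.0
eef_pos: [0.4642, 0.1808, 0.2431]
ee_rot: [3.128, -0.001, 0.132]
contact_force: [2.4, -18.8, 6.6]
gripper_width: 0.0005
grip_force: 9.5
t 12.0 press [-54.8 -93.1 243.1] yaw-press -0.5 [ 3.128e+00 -1.000e-03  1.320e-01] Fp [ -0.3 -18.9   6.6] w 0.0005 g 9.5
```

```bash
python3 -m pendant '[[[0,0.012,0],[0,0,0],0.0],[[0,0.006,-0.02],[0,0,0],0.0],[[0,0,-0.045],[0,0,0],0.06],[[0,0,-0.045],[0,0,0],0.06],[[0,0,0],[0,0,0],0.06]]'
python3 - <<'E'
from h import *
st(); print(go((-114,-69,330)))
E
```

```text
time: 12.5
eef_pos: [0.4667, 0.1707, 0.3588]
ee_rot: [-3.138, -0.011, 0.14]
contact_force: [-0.4, -0.9, 1.5]
gripper_width: 0.021
grip_force: 0.0
t 12.5 press [ -53.7 -103.4  358.8] yaw-press -0.0 [-3.138 -0.011  0.14 ] Fp [-0.6 -0.9  1.5] w 0.021 g 0.0
[-60.6 -34.3  28.3]
```

```bash
python3 -m pendant '[[[-0.03,-0.017,0],[0,0,0],0.06],[[-0.03,-0.017,0.02],[0,0,0],0.06],[[0,0,0],[0,0,0],0.06],[[0,0,0],[0,0,0],0.06]]'
python3 - <<'E'
from h import *
st(); print(go((-114,-69,212)))
p,d=imaging.grab_frame("scene")
a=p[110:260,240:390]
cv2.imwrite("pics/c3.png",cv2.resize(a,(600,600),interpolation=2)[:,:,::-1])
E
```

```text
time: 12.9
eef_pos: [0.4005, 0.1952, 0.3309]
ee_rot: [-3.141, 0.003, 0.14]
contact_force: [0.9, 1.2, -0.0]
gripper_width: 0.0528
grip_force: 0.0
t 12.9 press [-115.9  -69.9  330.9] yaw-press 0.0 [-3.141e+00  3.000e-03  1.400e-01] Fp [ 1.1  1.  -0. ] w 0.0528 g 0.0
[  2.2  -0.8 118.9]
```

View pics/c3.png

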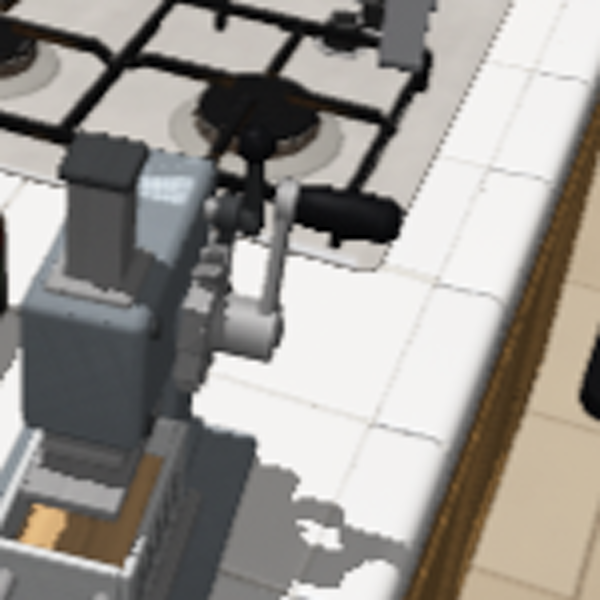

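The lever ball is now at full (304,145), having been at (310,137), so it is thrown. The knob is in place at full (328,163), below the open gripper. Descending to grip it.

```bash
python3 -m pendant '[[[0.001,0,0.04],[0,0,0],0.06],[[0.001,0,0.04],[0,0,0],0.06],[[0,0,0.03],[0,0,0],0.06],[[0,0,0.008],[0,0,0],0.06],[[0,0,0],[0,0,0],0.06]]' 
python3 -m pendant '[[[0,0,0],[0,0,0],0.0],[[0,0,0],[0,0,0],0.0],[[0,0,0],[0,0,0],0.0],[[0,0,0],[0,0,0],0.0],[[0,0,0],[0,0,0],0.0]]'
python3 - <<'E'
from h import *
print(proj("scene",P2W([-.057,-.072,.2587])))
st()
E
```

```text
time: 13.45
eef_pos: [0.4038, 0.1945, 0.2138]
ee_rot: [3.141, 0.002, 0.137]
contact_force: [0.7, 0.2, 0.6]
gripper_width: 0.0598
grip_force: 0.0
time: 13.95
eef_pos: [0.4037, 0.1972, 0.2153]
ee_rot: [-3.136, -0.002, 0.139]
contact_force: [-0.1, 10.3, -0.6]
gripper_width: 0.0234
grip_force: 15.5
[[306.01796119 145.98744349]]
t 13.95 press [-112.5  -68.4  215.3] yaw-press -0.0 [-3.136e+00 -2.000e-03  1.390e-01] Fp [ 1.4 10.3 -0.6] w 0.0234 g 15.5
```

```bash
python3 -m pendant '[[[0,0.0045,0.0018],[0,0,0],0.0],[[0,0.0044,0.0021],[0,0,0],0.0],[[0,0.0042,0.0024],[0,0,0],0.0],[[0,0.004,0.0027],[0,0,0],0.0],[[0,0,0],[0,0,0],0.0]]'
python3 - <<'E'
from h import *
st()
s=r.get_obs(); p=W2P(s['eef_pos'])*1000; print(np.degrees(np.arctan2(p[2]-149.5,p[1]+44.5)),np.hypot(p[2]-149.5,p[1]+44.5))
E
```

```text
time: 14.45
eef_pos: [0.4057, 0.1809, 0.2067]
ee_rot: [-3.134, -0.002, 0.14]
contact_force: [-1.7, 9.0, 3.4]
gripper_width: 0.0233
grip_force: 30.0
t 14.45 press [-112.7  -84.8  206.7] yaw-press -0.0 [-3.134e+00 -2.000e-03  1.400e-01] Fp [-0.4  9.1  3.4] w 0.0233 g 30.0
125.14096131746787 69.99248363955478
```

```bash
python3 -m pendant '[[[0,0.002,0.0015],[0,0,0],0.0],[[0,0,0],[0,0,0],0.0],[[0,0,0],[0,0,0],0.0]]'
python3 - <<'E'
from h import *
st()
p,d=imaging.grab_frame("scene"); q,d=imaging.grab_frame("top")
a=cv2.resize(p[110:230,250:350],(400,480),interpolation=2); b=cv2.resize(q[200:280,250:317],(400,480),interpolation=2)
cv2.imwrite("pics/c4.png",np.hstack([a,b])[:,:,::-1])
for P in [(-44,-80,159),(-44,-100,159)]: print(proj("scene",P2W(np.array(P)/1000)),proj("top",P2W(np.array(P)/1000)))
E
```

```text
time: 14.75
eef_pos: [0.4059, 0.1793, 0.2056]
ee_rot: [-3.134, -0.003, 0.14]
contact_force: [-1.9, 8.1, 3.4]
gripper_width: 0.0232
grip_force: 30.0
t 14.75 press [-112.7  -86.4  205.6] yaw-press 0.0 [-3.134e+00 -3.000e-03  1.400e-01] Fp [-0.7  8.3  3.4] w 0.0232 g 30.0
[[296.34429393 181.8127967 ]] [[281.13999059 224.30651053]]
[[298.31797334 176.27548852]] [[289.51895849 223.308463  ]]
```

View pics/c4.png

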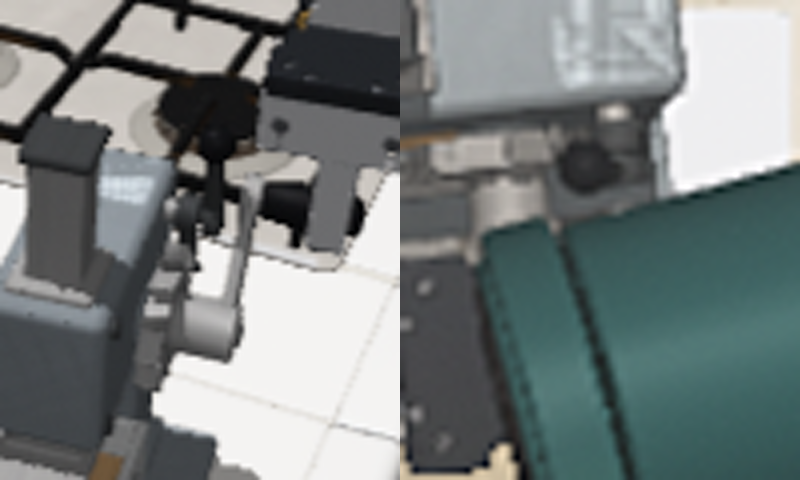

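The dark pawl now shows at full (298,173), which is where the sprung-out nose should be, and the gripper holds the knob. I'll compute the lowering steps along the arc.

```bash
cat >> h.py <<'E'
CY,CZ=-44.5,149.5
def arc(step,n,off=0):
    s=r.get_obs(); p=W2P(s['eef_pos'])*1000
    a=np.degrees(np.arctan2(p[2]-CZ,p[1]-CY)); F=Rp.T@s['contact_force']
    t=np.radians(a); print('ang',a.round(2),'rad',np.hypot(p[2]-CZ,p[1]-CY).round(1),'Ftan(lowering +)',(F[1]*np.sin(t)-F[2]*np.cos(t)).round(1),'Frad',(F[1]*np.cos(t)+F[2]*np.sin(t)).round(1),'x',p[0].round(1),'rpy',s['ee_rot'].round(3))
    A=np.radians(a-step*np.arange(n+1)); print('ty',(-70*np.diff(np.cos(A))).round(1)); print('tz',(-70*np.diff(np.sin(A))).round(1))
E
python3 -c "
from h import *
arc(4,18)"
```

```text
ang 126.76 rad 70.0 Ftan(lowering +) 9.7 Frad -3.2 x -112.7 rpy [-3.134e+00 -3.000e-03  1.400e-01]
ty [-4.  -4.2 -4.4 -4.5 -4.6 -4.7 -4.8 -4.9 -4.9 -4.9 -4.9 -4.8 -4.8 -4.7
 -4.6 -4.4 -4.3 -4.1]
tz [-2.8 -2.5 -2.2 -1.9 -1.6 -1.2 -0.9 -0.6 -0.2  0.1  0.4  0.8  1.1  1.4
  1.8  2.1  2.4  2.7]
```

```bash
python3 -m pendant '[[[0,-0.004,-0.0028],[0,0,0],0.0],[[0,-0.0042,-0.0025],[0,0,0],0.0],[[0,-0.0044,-0.0022],[0,0,0],0.0],[[0,-0.0045,-0.0019],[0,0,0],0.0],[[0,-0.0046,-0.0016],[0,0,0],0.0]]' 
python3 -c "
from h import *
arc(4,14)"
```

```text
time: 15.35
eef_pos: [0.4032, 0.2011, 0.2165]
ee_rot: [-3.133, -0.003, 0.14]
contact_force: [-0.6, 9.5, 2.0]
gripper_width: 0.0232
grip_force: 30.0
ang 106.56 rad 69.9 Ftan(lowering +) 9.7 Frad -0.8 x -112.4 rpy [-3.133e+00 -3.000e-03  1.400e-01]
ty [-4.7 -4.8 -4.9 -4.9 -4.9 -4.9 -4.8 -4.8 -4.7 -4.5 -4.4 -4.3 -4.1 -3.9]
tz [-1.2 -0.9 -0.6 -0.2  0.1  0.5  0.8  1.1  1.5  1.8  2.1  2.4  2.7  3. ]
```

The crank is past 110° and the weight is still on the hand, so the pawl is out. Continuing.

```bash
python3 -m pendant '[[[0,-0.0047,-0.0012],[0,0,0],0.0],[[0,-0.0048,-0.0009],[0,0,0],0.0],[[0,-0.0049,-0.0006],[0,0,0],0.0],[[0,-0.0049,-0.0002],[0,0,0],0.0],[[0,-0.0049,0.0001],[0,0,0],0.0]]' 
python3 -m pendant '[[[0,-0.0049,0.0005],[0,0,0],0.0],[[0,-0.0048,0.0008],[0,0,0],0.0],[[0,-0.0048,0.0011],[0,0,0],0.0],[[0,-0.0047,0.0015],[0,0,0],0.0],[[0,0,0],[0,0,0],0.0]]' 
python3 -c "
from h import *
arc(3,6)"
```

```text
time: 15.85
eef_pos: [0.4002, 0.2253, 0.2191]
ee_rot: [-3.133, -0.004, 0.14]
contact_force: [0.5, 9.7, 0.6]
gripper_width: 0.023
grip_force: 30.0
time: 16.35
eef_pos: [0.3977, 0.2451, 0.2147]
ee_rot: [-3.132, -0.004, 0.141]
contact_force: [1.3, 11.2, -0.9]
gripper_width: 0.0237
grip_force: 30.0
ang 69.46 rad 69.6 Ftan(lowering +) 10.5 Frad 3.0 x -111.7 rpy [-3.132 -0.004  0.141]
ty [-3.4 -3.3 -3.2 -3.1 -3.  -2.9]
tz [1.4 1.6 1.7 1.9 2.1 2.2]
```

```bash
python3 -m pendant '[[[0,-0.0034,0.0014],[0,0,0],0.0],[[0,-0.0033,0.0016],[0,0,0],0.0],[[0,-0.0032,0.0017],[0,0,0],0.0],[[0,0,0],[0,0,0],0.0]]' |grep -E "eef|contact"
python3 -c "
from h import *
arc(2,16)"
```

```text
eef_pos: [0.3965, 0.255, 0.21]
contact_force: [1.4, 11.5, -1.2]
ang 60.36 rad 69.6 Ftan(lowering +) 10.3 Frad 4.5 x -111.5 rpy [-3.131 -0.005  0.141]
ty [-2.1 -2.1 -2.  -2.  -1.9 -1.9 -1.8 -1.7 -1.7 -1.6 -1.5 -1.5 -1.4 -1.3
 -1.3 -1.2]
tz [1.2 1.3 1.4 1.5 1.5 1.6 1.7 1.7 1.8 1.8 1.9 1.9 2.  2.  2.1 2.1]
```

```bash
python3 -m pendant '[[[0,-0.0021,0.0012],[0,0,0],0.0],[[0,-0.0021,0.0013],[0,0,0],0.0],[[0,-0.002,0.0014],[0,0,0],0.0],[[0,0,0],[0,0,0],0.0]]' |grep -E "eef|contact"
python3 -c "
from h import *
arc(2,2)"
python3 -m pendant '[[[0,-0.002,0.0015],[0,0,0],0.0],[[0,-0.0019,0.0015],[0,0,0],0.0],[[0,0,0],[0,0,0],0.0]]' |grep -E "eef|contact"
python3 -c "
from h import *
arc(2,12)"
```

```text
eef_pos: [0.3957, 0.2612, 0.206]
contact_force: [2.8, 11.6, -1.3]
ang 54.29 rad 69.5 Ftan(lowering +) 9.8 Frad 5.5 x -111.4 rpy [-3.131 -0.005  0.141]
ty [-2.  -1.9]
tz [1.5 1.5]
eef_pos: [0.3952, 0.2651, 0.2029]
contact_force: [1.9, 12.5, -2.8]
ang 50.15 rad 69.5 Ftan(lowering +) 11.1 Frad 5.6 x -111.4 rpy [-3.131 -0.005  0.141]
ty [-1.8 -1.8 -1.7 -1.7 -1.6 -1.5 -1.5 -1.4 -1.3 -1.3 -1.2 -1.1]
tz [1.6 1.7 1.7 1.8 1.8 1.9 1.9 2.  2.  2.1 2.1 2.2]
```

```bash
python3 -m pendant '[[[0,-0.0018,0.0016],[0,0,0],0.0],[[0,-0.0018,0.0017],[0,0,0],0.0],[[0,-0.0017,0.0017],[0,0,0],0.0],[[0,0,0],[0,0,0],0.0]]' |grep -E "eef|contact"
python3 -c "
from h import *
arc(2,2)"
python3 -m pendant '[[[0,-0.0017,0.0018],[0,0,0],0.0],[[0,-0.0016,0.0018],[0,0,0],0.0],[[0,0,0],[0,0,0],0.0]]' |grep -E "eef|contact"
python3 -c "
from h import *
arc(2,12)"
```

```text
eef_pos: [0.3945, 0.2706, 0.1978]
contact_force: [2.4, 12.4, -3.6]
ang 43.97 rad 69.5 Ftan(lowering +) 10.9 Frad 6.1 x -111.3 rpy [-3.131 -0.005  0.141]
ty [-1.7 -1.6]
tz [1.8 1.8]
eef_pos: [0.3941, 0.2739, 0.194]
contact_force: [3.0, 14.4, -2.9]
ang 39.83 rad 69.5 Ftan(lowering +) 11.1 Frad 8.8 x -111.3 rpy [-3.131 -0.005  0.141]
ty [-1.5 -1.5 -1.4 -1.3 -1.3 -1.2 -1.1 -1.  -0.9 -0.9 -0.8 -0.7]
tz [1.9 2.  2.  2.1 2.1 2.1 2.2 2.2 2.3 2.3 2.3 2.3]
```

```bash
python3 -m pendant '[[[0,-0.0022,0.0017],[0,0,0],0.0],[[0,-0.0021,0.0018],[0,0,0],0.0],[[0,0,0],[0,0,0],0.0]]' |grep -E "eef|contact"
python3 -c "
from h import *
arc(2,2)"
python3 -m pendant '[[[0,-0.0018,0.002],[0,0,0],0.0],[[0,-0.0015,0.0021],[0,0,0],0.0],[[0,0,0],[0,0,0],0.0]]' |grep -E "eef|contact"
python3 -c "
from h import *
arc(2,8)"
```

```text
eef_pos: [0.3937, 0.2772, 0.1898]
contact_force: [3.5, 11.4, -5.6]
ang 35.36 rad 69.6 Ftan(lowering +) 10.8 Frad 5.6 x -111.2 rpy [-3.133 -0.004  0.14 ]
ty [-1.4 -1.3]
tz [2.  2.1]
eef_pos: [0.3933, 0.2801, 0.1853]
contact_force: [4.8, 11.0, -6.1]
ang 30.96 rad 69.6 Ftan(lowering +) 10.5 Frad 5.6 x -111.2 rpy [-3.134 -0.004  0.14 ]
ty [-1.2 -1.1 -1.1 -1.  -0.9 -0.8 -0.8 -0.7]
tz [2.1 2.2 2.2 2.2 2.3 2.3 2.3 2.3]
```

```bash
python3 -m pendant '[[[0,-0.0013,0.0021],[0,0,0],0.0],[[0,-0.0012,0.0022],[0,0,0],0.0],[[0,0,0],[0,0,0],0.0]]' |grep -E "eef|contact"
python3 -c "
from h import *
arc(2,1)"
python3 -m pendant '[[[0,-0.0011,0.0022],[0,0,0],0.0],[[0,0,0],[0,0,0],0.0]]' |grep -E "eef|contact"
python3 -c "
from h import *
arc(2,1)"
python3 -m pendant '[[[0,-0.001,0.0022],[0,0,0],0.0],[[0,0,0],[0,0,0],0.0]]' |grep -E "eef|contact"
python3 -c "
from h import *
arc(2,4)"
```

```text
eef_pos: [0.393, 0.2825, 0.1809]
contact_force: [4.1, 10.2, -6.4]
ang 26.8 rad 69.6 Ftan(lowering +) 10.0 Frad 5.6 x -111.1 rpy [-3.134 -0.004  0.14 ]
ty [-1.1]
tz [2.2]
eef_pos: [0.3929, 0.2836, 0.1787]
contact_force: [5.4, 10.8, -7.2]
ang 24.8 rad 69.6 Ftan(lowering +) 10.7 Frad 6.0 x -111.1 rpy [-3.134 -0.004  0.139]
ty [-1.]
tz [2.2]
eef_pos: [0.3929, 0.2839, 0.1781]
contact_force: [3.6, 7.7, -1.6]
ang 24.23 rad 69.6 Ftan(lowering +) 4.3 Frad 5.8 x -111.1 rpy [-3.135 -0.005  0.139]
ty [-1.  -0.9 -0.8 -0.7]
tz [2.2 2.3 2.3 2.3]
```

The plate has landed: the crank stopped turning and the hand force fell. I'll relieve the rest and open.

```bash
python3 -m pendant '[[[0,-0.0018,0.0008],[0,0,0],0.0],[[0,0,0],[0,0,0],0.0],[[0,0,0],[0,0,0],0.0]]' |grep -E "eef|contact"
python3 -c "
from h import *
arc(2,1)"
```

```text
eef_pos: [0.3929, 0.284, 0.1779]
contact_force: [3.3, 5.0, 1.1]
ang 24.06 rad 69.6 Ftan(lowering +) 0.9 Frad 4.5 x -111.0 rpy [-3.138 -0.005  0.138]
ty [-1.]
tz [2.2]
```

```bash
python3 -m pendant '[[[0,0,0],[0,0,0],0.05],[[0,0,0],[0,0,0],0.05],[[0,0,0],[0,0,0],0.05],[[0,0,0],[0,0,0],0.05]]' |grep -E "eef|contact|width"
python3 -m pendant '[[[0,0,-0.01],[0,0,0],0.05],[[0,0,-0.02],[0,0,0],0.05],[[0,0,-0.04],[0,0,0],0.05],[[0,0,-0.045],[0,0,0],0.05],[[0,0,-0.045],[0,0,0],0.05]]' |grep -E "eef|contact|width"
python3 -m pendant '[[[-0.04,0.02,0],[0,0,0],0.05],[[-0.04,0.03,0],[0,0,0],0.05],[[0,0.04,0],[0,0,0],0.05],[[0,0.04,0],[0,0,0],0.05],[[0,0,0],[0,0,0],0.05]]' |grep -E "eef|contact|width"
python3 - <<'E'
from h import *
p,d=imaging.grab_frame("scene"); cv2.imwrite("pics/c5.png",cv2.resize(p[120:320,200:360],(480,600),interpolation=2)[:,:,::-1])
E
```

```text
eef_pos: [0.3909, 0.282, 0.1761]
contact_force: [-0.2, 0.3, 0.5]
gripper_width: 0.0496
eef_pos: [0.3909, 0.2821, 0.3387]
contact_force: [0.3, -0.4, 0.4]
gripper_width: 0.0501
eef_pos: [0.3301, 0.1393, 0.3378]
contact_force: [0.0, 0.5, 0.9]
gripper_width: 0.0502
```

View pics/c5.png

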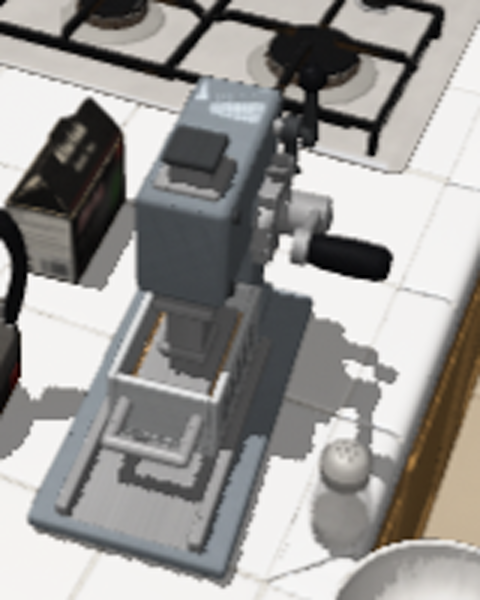

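The plate lies inside the mould on the board (crop about (190,360)), the knob rests low at (350,255), and the carton and shaker haven't moved. The robot is clear, so I'm handing in.

```bash
python3 -c "
from rig import r
print(r.hand_in())"
```

```text
the job is handed in; nothing more can be done
None
```

The job is handed in, and hand-in gave no verdict: the mould was pushed to its stop, the ram was let down by the crank until its plate rested on the board inside it, I let go, and the tea carton and salt shaker looked unmoved.

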